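# Tip a whetstone out of its flush pocket and lay it in the seed tray

### The arm

A 6-joint arm with a two-finger parallel gripper is mounted at the origin on the work surface. World frame = base frame: x ahead of the robot, y to its left, z up, the work surface at z = 0. Lengths are in mm, angles in rad, forces in N, time in s.
With the tool pointing down it reaches from about 350 to 875 mm from the base axis. Payload 4.2 kg.
Tool frame: the origin (TCP) lies at the very end of the fingers, on their centre line; the grasp point (between the pads) lies 19 mm behind it (pinch_z is the distance from the TCP to the grasp point, in mm); z points along the fingers, y is the line along which they close (so a half turn about z gives the same grasp; the last joint's range is limited). The gripper opens to 85 mm and grips with 20 to 120 N. Pads are 22 mm wide; open, the fingers measure 114 mm over their backs; the gripper's body (76 mm by 85 mm) begins 54 mm behind the grasp point. The pads swing forward as they close: fully open they stand 13 mm farther back than shut.
Start: joints at [1.38, 0.385, 0.008, 0, -1.194, -0.259], TCP at [271.707, 562.827, 196.512] pointing down, gripper open.
Joint ranges: [-3.14, 3.14], [-1.21, 2.06], [-1.07, 1.41], [-3.16, 2.05], [-2.99, -0.16], [-3.1, 3.1]. Speed limits (rad/s): [2.79, 2.79, 3.14, 3.14, 3.14, 3.14].

### API

Orientations are given as a unit quaternion [x, y, z, w].
In Python, from bench import * gives the robot as it stands.
- The arm moves only by the tool arm_command, never from a script. Its argument "steps" is one flat list of numbers, 4 for each row, row after row: the shift along the tool's x, y, z in m, then the turn about the tool's z in rad. In form: [tx, ty, tz, roll, tx, ty, tz, roll, ...]. A call has 1 to 20 rows; each row shifts and turns the commanded pose from where the row before left it, along the tool's axes as they then stand; what a row does not reach is not made up. A row lasts 1/8 s, in which the tool goes at most 62.5 mm and 10.7 degrees, less where a joint would pass 70% of its speed; a pose out of reach is approached as far as the arm can. A call with a gripper value outside its range is refused whole. "grip" is the finger opening in m, from 0 to 0.0854, set as the call begins (left out, the last holds). The fingers move at their own pace and stop on an object; the grip force is fixed at half the most. Time passes only in rows, so rows that do not move let the fingers close. It gives the time, the measured TCP pose, the force, the opening and the grip force at its end, in the units of the state.
- read_state(): the state, without advancing time (a new reading comes with each control period).
- get_image(name): name is "scene" or "side" or "wrist"; returns the picture (420x560x3 uint8, red, green, blue); there is no depth.
- get_calibration(name): a dict with "camera_matrix" (3x3 intrinsics, pixels), "cam_to_world" (4x4, takes a point from camera to world coordinates). Camera axes: x right, y down, z forward; pixel columns grow to the right and rows downward; lengths in mm; the calibration is good to about 2 mm. The wrist camera is an equidistant fisheye: a pixel r from the principal point sees the ray r / f radians off the axis. A picture is of the moment at which its call begins: read the wrist's pose just before it. get_calibration takes no time and is no camera call; for the wrist camera it gives the pose at the moment of the call.
- job_done(): hands the job in; it is judged then, once.
The state is a dict: "clock": time; "joints": joint angles; "joint_vel": joint speeds; "joint_efforts": joint torques, N m; "position": TCP position; "ee_rot": TCP orientation; "contact_force": force on the tool from outside, world axes, zero at the start; "wrist_torque": the same for the moment, N m; "gripper_width": finger opening in mm; "grasp_force": force on a finger pad.
Only numpy, scipy, OpenCV 4.12 (cv2) and the standard library are available. Lean on these libraries where they do the work, as an engineer would, in place of code of your own. Each camera call takes 0.05 s, during which the arm holds its last target. There are 200 camera calls.

### The job

Get the flush whetstone out of its holder: feel by pressing which of its two ends gives way, press that end down so that the other end tips up and stays up, and take the stone by the raised end. Lower it, without dropping it, flat into the middle of the light green seed tray on the upturned pots, without shoving or tipping the tray, let go, and leave the other things on the shelf alone.

Things in the scene. Friction and masses are not known exactly. Their poses are not given: they have to be found in the camera images.
- stone_center (a point): Centre of the whetstone, a terracotta-coloured flat bar, 50 mm (its x) by 120 mm (its y, lengthwise) by 10 mm thick (z, up through its top), about 140 g. At first it lies in the holder's pocket, its top face level with the steel plate. A test press of 10 to 15 N is plenty: the end that is solid is rigid and must not be forced.
- pocket (a point): Centre of the pocket's mouth in the holder's top face, 55 mm above the shelf. The block is 130 mm (x) by 230 mm (y, along the stone). The mouth is 54 by 126 mm, a gap of only 2 to 3 mm round the stone; the pocket is 52 mm deep. z is up.
- tray_floor (a point): Centre of the inner floor of the light green plastic seed tray (loose, about 90 g): outside 160 mm (its x) by 230 mm (its y) by 26 mm high, walls and floor 3 mm thick, open above. It stands balanced on the upturned pots.
- tray: The same seed tray; origin at the centre of its underside, z up, y its long side.
- stone: The same whetstone; origin at the centre of its underside, axes as for stone_center. One of its ends (+y or -y, it differs and cannot be seen) lies on a hidden solid post and will not go down; the other is over a hollow: about 4 N, 42 mm from the middle, makes it sink until the rocker under it reaches its stop.
- stand: The fixed pair of upturned nested terracotta pots under the tray: 91 mm high, 110 mm across the rim at the bottom, flat top 76 mm across; origin at the centre of its foot on the shelf.
- torch: Bystander: black solar torch, lying, 155 mm long, 54 mm thick at the head; origin under its middle.
- rose: Bystander: green plastic watering rose, 88 mm across and 75 mm high, standing; origin under its centre.
- ladle: Bystander: stainless steel ladle, bowl 88 mm across and 34 mm high at the origin, handle to 290 mm along its -x.
- tub: Bystander: red flip-top tub, 96 mm across and 94 mm high; origin under its centre.
- small_pot: Bystander: small terracotta pot, 80 mm across and 70 mm high; origin under its centre.
- holder: The fixed holder, a dark wooden block with a steel top plate; origin under its centre. In its pocket, hidden, is a rocker pivoted under the stone's middle, level with its underside (axis along the stone's x), stop at 0.5 rad; the top face pressed 42 mm from the middle is then about 20 mm below the plate. Its hinge is stiff: it stays where it is left, so the raised end stays up when you let go.
There are look-alikes about, which are no part of the job. Of the things shaped like the stone, the terracotta one is meant.

How it is judged (in metres and radians):
On the way:
1. the stone is tipped up in its pocket, one end raised, by at least 0.3 rad (angle between stone's own z axis and vertical above 0.3 rad and distance between stone_center and pocket below 0.03 m), for 0.2 s.
At the end, for the whole second after the job is handed in: The stone is released and at rest, lying flat (within 0.12 rad) on the floor of the tray with its centre within 30 mm of the tray's centre; the tray is level (within 0.08 rad), at rest on the pots and within 25 mm of where it stood (horizontal distance between stone_center and tray_floor below 0.03 m and z of stone_center in the frame of tray_floor between 0 and 0.012 m and angle between stone's own z axis and vertical below 0.12 rad and angle between tray's own z axis and vertical below 0.08 rad and height (world z) of tray above 0.085 m and distance of tray from where it was at the start of the episode below 0.025 m and linear speed of each of stone, tray below 0.02 m/s and contact force between the fingers and stone below 0.1 N); the robot touches nothing.
It fails at once if the stone is dropped (it moves faster than 0.7 m/s untouched by the fingers) (linear speed of stone above 0.7 m/s and contact force between the fingers and stone below 0.05 N).
It fails at once if the tray is tipped by more than 0.3 rad (angle between tray's own z axis and vertical above 0.3 rad).
It fails at once if a bystander is moved by more than 30 mm (distance of any of torch, rose, ladle, tub, small_pot from where it was at the start of the episode above 0.03 m).
It also fails if it takes over 56 s, if anything falls off the work surface, if the arm or the gripper's body presses on something with over 40 N, if the wrist force passes 120 N, or if a joint passes its speed limit or range.

## Working session

There is one attempt and no reset: what is moved stays moved. The work goes in short steps, Python scripts to look and compute and a tool call to move; the robot and the scene stay as the last step left them, time stands still between calls to the robot, and variables do not carry over. Pictures are saved under pics/ and viewed, at most 10 in all, crops included, and the job is handed in when it is done.

Besides the shell and the picture viewer there is one more tool, called after "Emit:" as a command line: name --argument value ..., lists and objects as JSON in quotes. arm_command: Moves the arm, as the interface text tells. Its arguments: {"type":"object","properties":{"steps":{"type":"array","items":{"type":"number"}},"grip":{"type":"number"}},"required":["steps"]}

```bash
mkdir -p pics; ls
python3 - <<'E'
from bench import *
import cv2,json,numpy as np
for n in ["scene","side","wrist"]:
    im=get_image(n); cv2.imwrite(f"pics/{n}0.png",im[:,:,::-1]); c=get_calibration(n)
    print(n,np.round(c["camera_matrix"],1).tolist(),np.round(c["cam_to_world"],3).tolist())
s=read_state();print(s)
a=cv2.imread("pics/scene0.png");b=cv2.imread("pics/side0.png")
E
```

```text
pics
scene [[488.5, 0.0, 278.7], [0.0, 488.5, 217.0], [0.0, 0.0, 1.0]] [[-0.642, 0.658, -0.395, 1228.991], [0.767, 0.554, -0.323, 486.301], [0.007, -0.51, -0.86, 1417.168], [0.0, 0.0, 0.0, 1.0]]
side [[534.8, 0.0, 276.1], [0.0, 534.8, 217.7], [0.0, 0.0, 1.0]] [[-0.99, -0.082, 0.116, 467.1], [-0.142, 0.516, -0.845, 1252.762], [0.009, -0.853, -0.522, 873.409], [0.0, 0.0, 0.0, 1.0]]
wrist [[325.2, 0.0, 281.5], [0.0, 325.2, 211.9], [0.0, 0.0, 1.0]] [[-0.435, -0.863, -0.257, 336.258], [-0.901, 0.417, 0.123, 529.269], [0.001, 0.286, -0.958, 374.181], [0.0, 0.0, 0.0, 1.0]]
{'clock': 0.15, 'joints': array([ 1.37960830e+00,  3.85397523e-01,  6.92901118e-03, -3.17086020e-04,
       -1.19398372e+00, -2.58630544e-01]), 'joint_vel': array([ 0.00100031, -0.00252102,  0.00306669,  0.00203369,  0.00054297,
        0.00029518]), 'joint_efforts': array([-7.87906538e-04, -3.92680120e+01,  1.88580322e+01,  4.18865964e+00,
       -3.42460073e-03,  8.45146886e-08]), 'position': array([271.51838419, 562.39393994, 195.6632727 ]), 'ee_rot': array([ 9.74800958e-01, -2.23074840e-01, -1.19373529e-04,  8.32450609e-04]), 'contact_force': array([-0.92256129,  0.35851095, -0.24508712]), 'wrist_torque': array([-0.0328744 ,  0.0258335 ,  0.00192965]), 'grasp_force': 0.0, 'gripper_width': 85.71604267770381}
```

View pics/scene0.png

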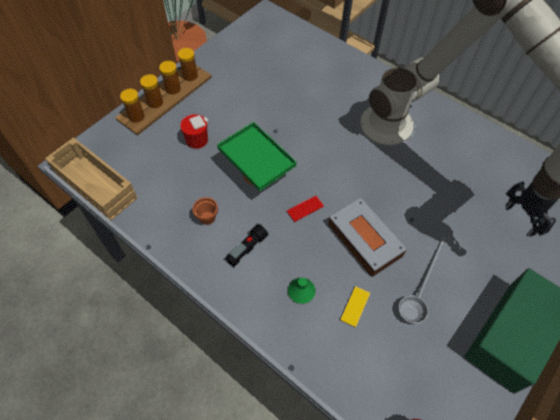

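View pics/side0.png

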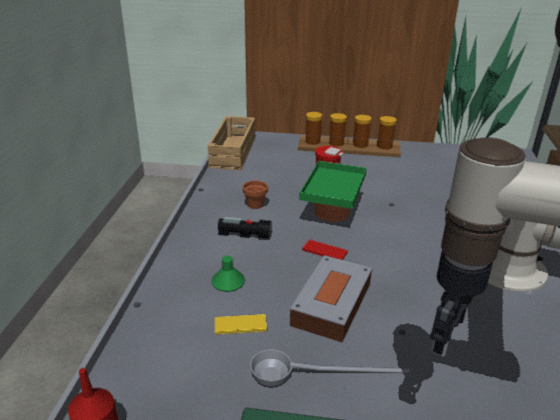

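The scene shows three bars: terracotta in the steel-plated holder at (367,232), red on the shelf at (305,208), and yellow at (355,306). The terracotta one in the holder is the one meant. The green tray is at (257,156) on the pots. I'll check this in an enlarged crop and measure.

```bash
cat > h.py <<'E'
from bench import *
import cv2,numpy as np
def ray(n,uv,z):
    c=get_calibration(n);K=c["camera_matrix"];T=np.array(c["cam_to_world"])
    uv=np.atleast_2d(uv).astype(float)
    d=np.c_[(uv[:,0]-K[0][2])/K[0][0],(uv[:,1]-K[1][2])/K[1][1],np.ones(len(uv))]@T[:3,:3].T
    o=T[:3,3]; return o+d*((z-o[2])/d[:,2])[:,None]
def blob(im,lo,hi,near):
    m=cv2.inRange(cv2.cvtColor(im,cv2.COLOR_RGB2HSV),lo,hi)
    cs=cv2.findContours(m,cv2.RETR_EXTERNAL,cv2.CHAIN_APPROX_NONE)[0]
    cs=[c for c in cs if cv2.contourArea(c)>30]
    return min(cs,key=lambda c:np.linalg.norm(c[:,0].mean(0)-near))[:,0]
def rect(n,c,z):
    p=ray(n,c,z)[:,:2].astype(np.float32); r=cv2.minAreaRect(p)
    b=cv2.boxPoints(r); e=b[1]-b[0],b[2]-b[1]; L=max(e,key=np.linalg.norm)
    return np.round(r[0],1),np.round(r[1],1),round(float(np.degrees(np.arctan2(L[1],L[0]))%180),1)
E
python3 - <<'E'
from h import *
im={n:cv2.imread(f"pics/{n}0.png")[:,:,::-1].copy() for n in["scene","side"]}
for n,st,tr in [("scene",(367,232),(257,156)),("side",(333,288),(334,185))]:
    print(im[n][st[1],st[0]],cv2.cvtColor(im[n],cv2.COLOR_RGB2HSV)[st[1],st[0]])
    c=blob(im[n],(3,110,100),(15,255,255),st);print(n,"stone",len(c),rect(n,c,55))
    c=blob(im[n],(50,120,40),(80,255,255),tr);print(n,"tray",len(c),c.min(0),c.max(0),rect(n,c,117))
    hull=cv2.approxPolyDP(c,4,True)[:,0];print(hull.tolist(),np.round(ray(n,hull,117)[:,:2]).tolist())
    hsv=cv2.cvtColor(im[n],cv2.COLOR_RGB2HSV)
a=im["scene"][180:290,280:440];b=im["side"][235:345,265:425]
cv2.imwrite("pics/crop.png",cv2.resize(np.vstack([a,b]),None,fx=2.7,fy=2.7,interpolation=2)[:,:,::-1])
E
```

```text
[161  90  57] [ 10 165 161]
scene stone 75 (array([465.3, 226.1]), array([119.8,  48.4]), 74.1)
scene tray 170 [218 122] [295 190] (array([ 494.9, -215. ]), array([240.7, 165.5]), 80.5)
[[253, 122], [218, 147], [261, 190], [295, 161]] [[394.0, -318.0], [553.0, -335.0], [592.0, -109.0], [431.0, -99.0]]
[148  85  57] [  9 157 148]
side stone 92 (array([468.4, 225.2]), array([120.2,  50.1]), 74.0)
side tray 175 [300 161] [365 208] (array([ 492.2, -201.1]), array([270.4, 163.2]), 80.5)
[[318, 162], [300, 199], [351, 208], [365, 168]] [[549.0, -337.0], [582.0, -83.0], [436.0, -55.0], [397.0, -317.0]]
```

View pics/crop.png

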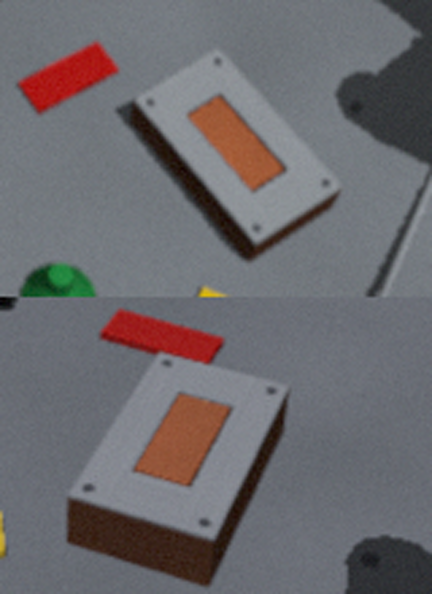

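The crop confirms it: terracotta bar, flush in the steel plate, centre about (467,226), long axis at 74°. The red and yellow bars lie loose on the shelf. Next I turn the tool, shut the fingers and go above the stone's +y end.

Emit:
arm_command --steps '[0, 0, 0, 0.175, 0, 0, 0, 0.175, 0, 0, 0, 0.175, 0, 0, 0, 0.175, 0, 0, 0, 0.175, 0, 0, 0, 0.175, 0, 0, 0, 0.175, 0, 0, 0, 0.175, 0.0227, -0.028, 0, 0, 0.0227, -0.028, 0, 0, 0.0227, -0.028, 0, 0, 0.0227, -0.028, 0, 0, 0.0227, -0.028, 0, 0, 0.0227, -0.028, 0, 0, 0.0227, -0.028, 0, 0, 0.0227, -0.028, 0.02, 0, 0.0227, -0.028, 0.03, 0, 0.0227, -0.028, 0.03, 0, 0, 0, 0.03, 0, 0, 0, 0.01, 0]' --grip 0

```text
clock: 2.65
position: [477.5, 266.1, 74.5]
ee_rot: [-0.601, 0.799, -0.0, -0.002]
contact_force: [0.1, -0.1, 0.3]
gripper_width: 0.1
grasp_force: 0.0
```

Run:
```python
from h import *
im=cv2.imread("pics/scene0.png")[:,:,::-1].copy()
for k,uv,z in [("red",(305,208),10),("yellow",(355,306),10),("ladle",(412,310),20),("ladleend",(440,243),20),("rose",(302,291),30),("torch1",(230,260),25),("torch2",(262,230),25),("spot",(320,170),0),("tub",(195,130),60),("smallpot",(205,210),40)]: print(k,np.round(ray("scene",uv,z)[0]))
```

```text
red [498.   4.  10.]
yellow [674. 336.  10.]
ladle [579. 475.  20.]
ladleend [327. 423.  20.]
rose [747. 187.  30.]
torch1 [809. -52.  25.]
torch2 [663. -46.  25.]
spot [333. -58.   0.]
tub [ 521. -488.   60.]
smallpot [ 733. -234.   40.]
```

Emit:
arm_command --steps '[0, 0, 0.008, 0, 0, 0, 0.006, 0, 0, 0, 0.004, 0, 0, 0, 0.002, 0, 0, 0, 0, 0]'

```text
clock: 3.28
position: [478.4, 267.6, 56.7]
ee_rot: [-0.602, 0.799, 0.0, 0.0]
contact_force: [-0.2, 0.0, 1.1]
gripper_width: -0.3
grasp_force: 0.0
```

Emit:
arm_command --steps '[0, 0, 0.0015, 0, 0, 0, 0.0015, 0, 0, 0, 0, 0]'

```text
clock: 3.65
position: [478.3, 267.4, 53.4]
ee_rot: [-0.602, 0.799, -0.0, -0.0]
contact_force: [0.7, 0.4, -0.2]
gripper_width: -0.0
grasp_force: 0.0
```

Emit:
arm_command --steps '[0, 0, 0.0015, 0, 0, 0, 0.0015, 0, 0, 0, 0, 0]'

```text
clock: 4.03
position: [478.2, 267.4, 50.3]
ee_rot: [-0.602, 0.799, -0.0, -0.0]
contact_force: [-0.7, -0.5, -0.1]
gripper_width: 0.1
grasp_force: 0.0
```

Emit:
arm_command --steps '[0, 0, 0.0015, 0, 0, 0, 0.0015, 0, 0, 0, 0, 0]'

```text
clock: 4.4
position: [478.3, 267.4, 47.3]
ee_rot: [-0.602, 0.799, -0.0, -0.0]
contact_force: [-0.2, 0.4, 0.3]
gripper_width: -0.0
grasp_force: 0.0
```

Run:
```python
from h import *
a=get_image("scene")[180:290,300:440];b=get_image("side")[225:335,265:405]
F=[read_state()["contact_force"][2] for _ in range(2)];print(F,read_state()["position"])
cv2.imwrite("pics/c2.png",cv2.resize(np.hstack([a,b]),None,fx=2.8,fy=2.8,interpolation=2)[:,:,::-1])
```

```text
[np.float64(-0.03199435694487396), np.float64(-0.03199435694487396)] [478.37294248 267.46092408  47.46595704]
```

View pics/c2.png

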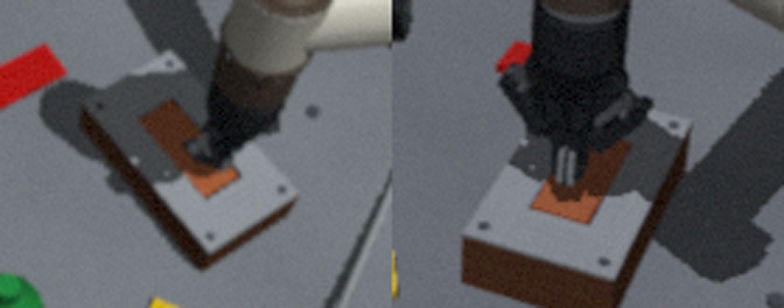

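The picture shows the fingertips on the near end at side pixel (329,291). A tilt can't be read from it yet, so I press on in small steps and watch the force.

Emit:
arm_command --steps '[0, 0, 0.002, 0, 0, 0, 0.002, 0]'

```text
clock: 4.75
position: [478.3, 267.5, 43.4]
ee_rot: [-0.602, 0.799, 0.0, -0.0]
contact_force: [-0.0, 0.2, 0.2]
gripper_width: -0.1
grasp_force: 0.0
```

Run:
```python
from h import *
im=get_image("side");print(np.round(ray("side",(329,291),47)), ray("scene",(371,236),47))
s=read_state();print(s["position"],s["contact_force"])
for n,st in [("side",(333,280)),("scene",(360,225))]:
    im=get_image(n);o=cv2.imread(f"pics/{n}0.png")[:,:,::-1].copy()
    for q in (o,im):
        c=blob(q,(3,110,60),(15,255,255),st); print(n,cv2.approxPolyDP(c,3,True)[:,0].tolist())
```

```text
[[476. 232.  47.]] [[464.22444627 242.61264966  47.        ]]
[478.17307198 267.32470798  43.10523812] [ 0.85540215  0.35879783 -0.7999421 ]
side [[331, 271], [315, 298], [334, 304], [349, 276]]
side [[349, 276], [336, 281], [329, 294], [320, 289], [315, 298], [334, 304]]
scene [[350, 222], [373, 249], [384, 242], [361, 216]]
scene [[360, 216], [350, 223], [374, 249], [384, 241], [368, 238], [364, 231], [371, 227]]
```

The stone has not moved. The fingertips seem to be about 25 mm above the plate, behind the reported TCP. I'll measure the tip across the two views.

Run:
```python
from h import *
s=read_state();p=s["position"]
for n in("scene","side"):
    c=get_calibration(n);K=np.array(c["camera_matrix"]);T=np.linalg.inv(c["cam_to_world"])
    for dz in(0,13,26,39):
        q=K@(T@np.r_[p+[0,0,dz],1])[:3];print(n,dz,np.round(q[:2]/q[2],1))
a=get_image("scene")[200:260,330:410];b=get_image("side")[255:315,290:370]
cv2.imwrite("pics/c3.png",cv2.resize(np.hstack([a,b]),None,fx=5,fy=5,interpolation=2)[:,:,::-1])
```

```text
scene 0 [374.8 244. ]
scene 13 [375.5 242.1]
scene 26 [376.2 240.1]
scene 39 [377.  238.1]
side 0 [327.2 301.5]
side 13 [327.5 297.2]
side 26 [327.9 292.9]
side 39 [328.2 288.6]
```

View pics/c3.png

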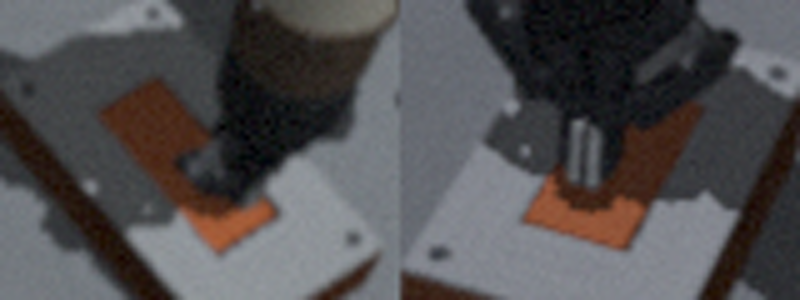

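The tips are at side (327,292) and scene (373,240), hovering over the stone. The reported TCP is well beyond them, so I triangulate the offset.

Run:
```python
from h import *
def tri(uvs,uvd):
    P=[]
    for n in("scene","side"):
        c=get_calibration(n);P.append(np.array(c["camera_matrix"])@np.linalg.inv(c["cam_to_world"])[:3])
    X=cv2.triangulatePoints(P[0],P[1],np.float64(uvs).reshape(2,1),np.float64(uvd).reshape(2,1));return (X[:3]/X[3]).ravel()
print(tri((373,240),(327,292.4)),tri((371.5,240.5),(327,292.4)),tri((376,240),(327,292.4)),read_state()["position"])
c=get_calibration("wrist");print(np.round(c["cam_to_world"],3))
```

```text
[480.63033811 258.22658966  62.9763008 ] [481.53182813 254.28973076  58.87199469] [479.92203522 267.1849256   70.90741016] [478.37266385 267.49629005  43.47644186]
[[-9.61000e-01  2.63000e-01  7.90000e-02  4.57435e+02]
 [ 2.75000e-01  9.21000e-01  2.76000e-01  1.95791e+02]
 [-0.00000e+00  2.87000e-01 -9.58000e-01  2.21995e+02]
 [ 0.00000e+00  0.00000e+00  0.00000e+00  1.00000e+00]]
```

Emit:
arm_command --steps '[0, 0, 0.002, 0, 0, 0, 0.002, 0, 0, 0, 0, 0]'

```text
clock: 5.38
position: [478.2, 267.3, 39.3]
ee_rot: [-0.602, 0.799, -0.0, -0.0]
contact_force: [-0.6, -0.4, 0.4]
gripper_width: -0.0
grasp_force: 0.0
```

Emit:
arm_command --steps '[0, 0, 0.0015, 0, 0, 0, 0.0015, 0, 0, 0, 0, 0]'

```text
clock: 5.75
position: [478.3, 267.4, 36.4]
ee_rot: [-0.602, 0.799, -0.0, -0.0]
contact_force: [0.4, -0.2, -0.4]
gripper_width: 0.3
grasp_force: 0.0
```

Emit:
arm_command --steps '[0, 0, 0.001, 0, 0, 0, 0.001, 0, 0, 0, 0, 0]'

```text
clock: 6.12
position: [478.3, 267.4, 34.4]
ee_rot: [-0.602, 0.799, -0.0, -0.0]
contact_force: [-0.4, -0.0, -0.3]
gripper_width: -0.2
grasp_force: 0.0
```

Emit:
arm_command --steps '[0, 0, 0.001, 0, 0, 0, 0.001, 0, 0, 0, 0, 0]'

```text
clock: 6.5
position: [478.3, 267.4, 32.4]
ee_rot: [-0.602, 0.799, -0.0, -0.0]
contact_force: [-0.3, 0.6, 0.1]
gripper_width: 0.0
grasp_force: 0.0
```

Emit:
arm_command --steps '[0, 0, 0.001, 0, 0, 0, 0.001, 0, 0, 0, 0, 0]'

```text
clock: 6.88
position: [478.3, 267.4, 30.4]
ee_rot: [-0.602, 0.799, -0.0, -0.0]
contact_force: [0.8, -0.6, -0.3]
gripper_width: 0.2
grasp_force: 0.0
```

Emit:
arm_command --steps '[0, 0, 0.001, 0, 0, 0, 0.001, 0, 0, 0, 0, 0]'

```text
clock: 7.25
position: [478.3, 267.4, 28.4]
ee_rot: [-0.602, 0.799, -0.0, -0.0]
contact_force: [0.1, -0.5, 0.0]
gripper_width: -0.2
grasp_force: 0.0
```

Run:
```python
from h import *
for n,st in [("side",(333,280)),("scene",(360,225))]:
    im=get_image(n)
    c=blob(im,(3,110,60),(15,255,255),st); print(n,cv2.approxPolyDP(c,2,True)[:,0].tolist())
a=get_image("scene")[200:260,330:410];b=get_image("side")[255:315,290:370]
cv2.imwrite("pics/c4.png",cv2.resize(np.hstack([a,b]),None,fx=5,fy=5,interpolation=2)[:,:,::-1])
```

```text
side [[346, 282], [339, 287], [335, 286], [335, 292], [331, 297], [323, 297], [320, 290], [315, 298], [334, 304]]
scene [[350, 222], [373, 249], [384, 243], [383, 240], [376, 244], [366, 239], [363, 234], [371, 227], [361, 216]]
```

View pics/c4.png

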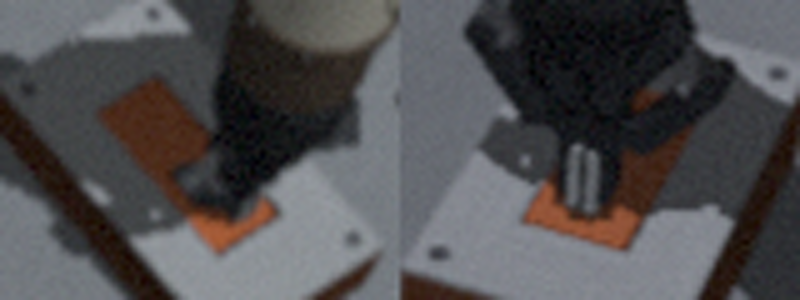

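The tips are now at side (327,298), just above the stone, which is still flush. So tip height is about TCP + 26 mm. I keep going in small steps.

Emit:
arm_command --steps '[0, 0, 0.001, 0, 0, 0, 0.001, 0, 0, 0, 0, 0]'

```text
clock: 7.82
position: [478.3, 267.4, 26.4]
ee_rot: [-0.602, 0.799, -0.0, -0.0]
contact_force: [1.2, -0.3, -0.4]
gripper_width: 0.0
grasp_force: 0.0
```

Emit:
arm_command --steps '[0, 0, 0.001, 0, 0, 0, 0.001, 0, 0, 0, 0, 0]'

```text
clock: 8.2
position: [478.3, 267.4, 24.4]
ee_rot: [-0.602, 0.799, -0.0, -0.0]
contact_force: [0.2, -0.5, 0.1]
gripper_width: 0.0
grasp_force: 0.0
```

Emit:
arm_command --steps '[0, 0, 0.001, 0, 0, 0, 0.001, 0, 0, 0, 0, 0]'

```text
clock: 8.57
position: [478.3, 267.5, 22.4]
ee_rot: [-0.602, 0.799, -0.0, -0.0]
contact_force: [-0.9, -0.8, 0.0]
gripper_width: -0.0
grasp_force: 0.0
```

Emit:
arm_command --steps '[0, 0, 0.001, 0, 0, 0, 0.001, 0, 0, 0, 0, 0]'

```text
clock: 8.95
position: [478.3, 267.5, 20.4]
ee_rot: [-0.602, 0.799, -0.0, -0.0]
contact_force: [-0.4, 1.0, -0.4]
gripper_width: 0.2
grasp_force: 0.0
```

Run:
```python
from h import *
for n,st in [("side",(333,280)),("scene",(360,225))]:
    im=get_image(n)
    c=blob(im,(3,110,60),(15,255,255),st); print(n,cv2.approxPolyDP(c,2,True)[:,0].tolist())
s=read_state();print(s["joints"],s["joint_efforts"],s["wrist_torque"])
```

```text
side [[343, 286], [340, 290], [335, 289], [335, 294], [328, 301], [322, 298], [320, 290], [315, 298], [334, 304]]
scene [[350, 222], [373, 249], [384, 242], [382, 240], [376, 245], [363, 237], [371, 227], [361, 216]]
[ 8.05738633e-01  4.49345094e-01 -3.99053782e-01  2.18142779e-05
 -7.22469492e-01 -1.08475235e+00] [-1.02053284e-03 -3.69334316e+01  1.34027043e+01  2.97825269e+00
 -1.52996694e-05 -2.62967355e-07] [-0.02005617 -0.01407374 -0.02056183]
```

Emit:
arm_command --steps '[0, 0, 0.001, 0, 0, 0, 0.001, 0, 0, 0, 0, 0]'

```text
clock: 9.43
position: [478.6, 267.9, 18.8]
ee_rot: [-0.602, 0.798, 0.0, 0.0]
contact_force: [-1.5, 0.4, 4.3]
gripper_width: 0.3
grasp_force: 2.0
```

Emit:
arm_command --steps '[0, 0, 0.001, 0, 0, 0, 0.001, 0, 0, 0, 0, 0]'

```text
clock: 9.8
position: [478.8, 268.2, 16.7]
ee_rot: [-0.602, 0.798, 0.0, 0.001]
contact_force: [-0.5, 2.0, 4.4]
gripper_width: -0.2
grasp_force: 2.0
```

The force is 4.4 N and the end is sinking, so the +y end is over the hollow. Contact came at TCP reading ~19.5, so the real tips are about 35 mm above the reported TCP. I press on towards the stop.

Emit:
arm_command --steps '[0, 0, 0.002, 0, 0, 0, 0.002, 0, 0, 0, 0.002, 0, 0, 0, 0.002, 0, 0, 0, 0.002, 0, 0, 0, 0.002, 0, 0, 0, 0, 0]'

```text
clock: 10.68
position: [478.8, 267.9, 4.3]
ee_rot: [-0.602, 0.798, -0.0, 0.001]
contact_force: [0.5, 4.3, 2.2]
gripper_width: -0.1
grasp_force: 2.1
```

Emit:
arm_command --steps '[0, 0, 0.001, 0, 0, 0, 0.001, 0, 0, 0, 0, 0]'

```text
clock: 11.05
position: [478.6, 267.5, 2.5]
ee_rot: [-0.602, 0.799, -0.0, 0.0]
contact_force: [1.2, 4.5, 3.3]
gripper_width: 0.3
grasp_force: 2.0
```

Emit:
arm_command --steps '[0, 0, 0.001, 0, 0, 0, 0.001, 0, 0, 0, 0.001, 0, 0, 0, 0, 0]'

```text
clock: 11.55
position: [478.6, 267.3, 0.6]
ee_rot: [-0.602, 0.798, -0.0, 0.0]
contact_force: [-0.2, 2.8, 10.3]
gripper_width: 0.1
grasp_force: 5.0
```

It reached the stop at 10 N. I retreat straight up, open to 65 mm, then look.

Emit:
arm_command --steps '[0, 0, -0.005, 0, 0, 0, -0.015, 0, 0, 0, -0.025, 0, 0, 0, -0.035, 0, 0, 0, -0.03, 0]'

```text
clock: 12.18
position: [477.4, 266.2, 110.6]
ee_rot: [-0.602, 0.799, -0.0, -0.001]
contact_force: [0.3, 0.1, -0.5]
gripper_width: 0.3
grasp_force: 0.0
```

Emit:
arm_command --steps '[0, 0, 0, 0, 0, 0, 0, 0, 0, 0, 0, 0]' --grip 0.065

```text
clock: 12.55
position: [477.4, 266.5, 108.2]
ee_rot: [-0.602, 0.799, -0.0, -0.002]
contact_force: [0.0, -0.3, -0.5]
gripper_width: 54.6
grasp_force: 0.0
```

Run:
```python
from h import *
for n,st in [("side",(333,280)),("scene",(360,225))]:
    im=get_image(n)
    c=blob(im,(3,110,60),(15,255,255),st); print(n,cv2.approxPolyDP(c,2,True)[:,0].tolist())
a=get_image("scene")[200:260,330:410];b=get_image("side")[255:315,290:370]
w=get_image("wrist")
w=cv2.resize(w,(400,300))
im=np.vstack([cv2.resize(np.hstack([a,b]),None,fx=5,fy=5,interpolation=2)[:,:,::-1],np.hstack([w,w*0])[:,:,::-1]])
cv2.imwrite("pics/c5.png",im)
```

```text
side [[331, 265], [317, 299], [335, 304], [349, 270], [340, 272], [337, 266]]
scene [[362, 215], [352, 221], [358, 232], [374, 249], [382, 243], [377, 235], [366, 228], [366, 217]]
```

View pics/c5.png

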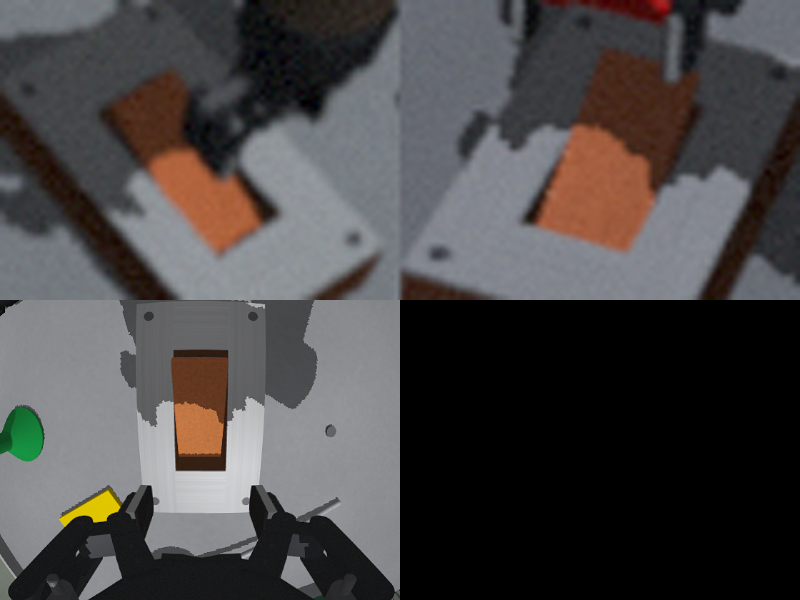

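The -y end (top of the wrist view) is up and stays up, lying free of the walls. I move over it and descend with the fingers across the width.

Emit:
arm_command --steps '[0.02, 0, 0, 0, 0.03, 0, 0, 0, 0.03, 0, 0, 0, 0, 0, 0.02, 0, 0, 0, 0.025, 0, 0, 0, 0.02, 0, 0, 0, 0.01, 0, 0, 0, 0.006, 0, 0, 0, 0.003, 0, 0, 0, 0, 0]'

```text
clock: 14.05
position: [456.5, 190.7, 25.8]
ee_rot: [-0.602, 0.799, -0.0, 0.0]
contact_force: [0.2, 0.3, 0.3]
gripper_width: 64.8
grasp_force: 0.0
```

Emit:
arm_command --steps '[0, 0, 0.002, 0, 0, 0, 0.002, 0, 0, 0, 0, 0]'

```text
clock: 14.42
position: [456.3, 190.6, 21.4]
ee_rot: [-0.602, 0.799, 0.0, -0.0]
contact_force: [-1.0, -0.9, 0.4]
gripper_width: 64.8
grasp_force: 0.0
```

Emit:
arm_command --steps '[0, 0, 0.001, 0, 0, 0, 0, 0, 0, 0, 0, 0, 0, 0, 0, 0]' --grip 0.03

```text
clock: 14.92
position: [456.6, 190.8, 20.7]
ee_rot: [-0.602, 0.799, 0.0, 0.0]
contact_force: [-1.3, 0.6, 1.1]
gripper_width: 48.3
grasp_force: 61.4
```

Emit:
arm_command --steps '[0, 0, -0.004, 0, 0, 0, -0.008, 0, 0, 0, -0.012, 0, 0, 0, -0.016, 0, 0, 0, -0.02, 0, 0, 0, -0.02, 0, 0, 0, -0.02, 0, 0, 0, -0.01, 0, 0, 0, 0, 0]'

```text
clock: 16.05
position: [456.5, 190.8, 131.3]
ee_rot: [-0.602, 0.799, 0.0, 0.001]
contact_force: [0.2, -0.2, -0.5]
gripper_width: 48.6
grasp_force: 61.9
```

Run:
```python
from h import *
a=get_image("scene")[170:270,310:440];b=get_image("side")[210:310,270:400]
w=cv2.resize(get_image("wrist"),(400,300))
im=np.vstack([cv2.resize(np.hstack([a,b]),(780,300),interpolation=2)[:,:,::-1],np.hstack([w,np.zeros((300,380,3),np.uint8)])[:,:,::-1]])
cv2.imwrite("pics/c6.png",im)
```

```text
(no output)
```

View pics/c6.png

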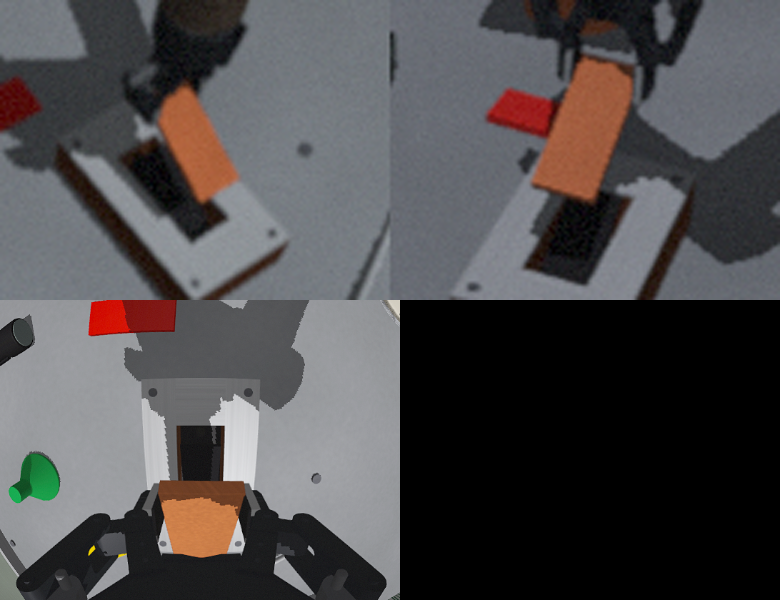

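The stone is held firmly, tilted about 0.5 rad, clear of the holder. The tool can't tilt, so I set the stone flat on the empty shelf near (640,110) and re-grip it at its middle for a level placing.

Emit:
arm_command --steps '[0.0045, -0.0125, 0, 0, 0.0085, -0.025, 0, 0, 0.0085, -0.025, 0, 0, 0.0085, -0.025, 0, 0, 0.0085, -0.025, 0, 0, 0.0085, -0.025, 0, 0, 0.0085, -0.025, 0, 0, 0.0085, -0.025, 0, 0, 0.0045, -0.0125, 0, 0, 0, 0, 0.015, 0, 0, 0, 0.025, 0, 0, 0, 0.025, 0, 0, 0, 0.025, 0, 0, 0, 0.015, 0, 0, 0, 0.01, 0, 0, 0, 0, 0]'

```text
clock: 18.2
position: [629.3, 69.7, 15.0]
ee_rot: [-0.602, 0.798, 0.0, -0.001]
contact_force: [0.3, -0.4, -1.1]
gripper_width: 48.9
grasp_force: 62.0
```

Run:
```python
from h import *
for n,st in [("side",(250,270)),("scene",(350,260))]:
    im=get_image(n)
    c=blob(im,(3,110,60),(15,255,255),st); print(n,cv2.approxPolyDP(c,2,True)[:,0].tolist())
```

```text
side [[271, 235], [267, 238], [253, 271], [269, 278], [281, 250], [281, 238]]
scene [[301, 231], [293, 238], [293, 246], [307, 269], [318, 260]]
```

Emit:
arm_command --steps '[0, 0, 0.003, 0, 0, 0, 0.003, 0, 0, 0, 0.003, 0, 0, 0, 0.003, 0, 0, 0, 0, 0]'

```text
clock: 18.92
position: [629.8, 69.5, 3.9]
ee_rot: [-0.602, 0.798, -0.0, 0.0]
contact_force: [-1.8, -0.5, 3.0]
gripper_width: 48.4
grasp_force: 62.3
```

Emit:
arm_command --steps '[0, 0, 0.003, 0, 0, 0, 0.003, 0, 0, 0, 0.003, 0]'

```text
clock: 19.3
position: [631.0, 68.5, -3.4]
ee_rot: [-0.602, 0.799, -0.001, 0.001]
contact_force: [-1.6, -6.0, 8.6]
gripper_width: 49.1
grasp_force: 62.3
```

Emit:
arm_command --steps '[0, 0, 0.003, 0, 0, 0, 0.003, 0, 0, 0, 0.003, 0, 0, 0, 0.003, 0]'

```text
clock: 19.8
position: [631.0, 68.8, -15.8]
ee_rot: [-0.602, 0.799, -0.001, 0.001]
contact_force: [-0.8, -5.9, 7.4]
gripper_width: 48.4
grasp_force: 61.8
```

Emit:
arm_command --steps '[0, 0, 0.003, 0, 0, 0, 0.003, 0, 0, 0, 0.002, 0, 0, 0, 0, 0]'

```text
clock: 20.3
position: [630.8, 69.0, -24.2]
ee_rot: [-0.602, 0.799, -0.001, 0.001]
contact_force: [-0.5, -3.6, 5.4]
gripper_width: 48.4
grasp_force: 61.6
```

Emit:
arm_command --steps '[0, 0, 0.002, 0, 0, 0, 0.002, 0, 0, 0, 0.002, 0, 0, 0, 0, 0]'

```text
clock: 20.8
position: [630.7, 69.1, -30.4]
ee_rot: [-0.602, 0.799, -0.001, 0.001]
contact_force: [0.6, -4.5, 4.6]
gripper_width: 48.8
grasp_force: 61.5
```

Emit:
arm_command --steps '[0, 0, 0.0015, 0, 0, 0, 0.0015, 0, 0, 0, 0, 0]'

```text
clock: 21.18
position: [630.6, 69.2, -33.5]
ee_rot: [-0.602, 0.799, -0.001, 0.001]
contact_force: [-1.3, -3.5, 5.1]
gripper_width: 48.7
grasp_force: 61.5
```

Emit:
arm_command --steps '[0, 0, 0, 0, 0, 0, 0, 0, 0, 0, 0, 0]' --grip 0.066

```text
clock: 21.55
position: [629.6, 69.9, -34.9]
ee_rot: [-0.602, 0.798, 0.0, -0.0]
contact_force: [0.9, -0.3, 0.0]
gripper_width: 65.8
grasp_force: 0.0
```

Run:
```python
from h import *
for n,st in [("side",(250,270)),("scene",(350,260))]:
    im=get_image(n)
    c=blob(im,(3,110,60),(15,255,255),st); h=cv2.approxPolyDP(c,2,True)[:,0];print(n,h.tolist(),np.round(ray(n,h,10)[:,:2]).tolist(),rect(n,c,10))
```

```text
side [[283, 258], [269, 254], [251, 279], [266, 284], [279, 268]] [[610.0, 63.0], [651.0, 51.0], [680.0, 169.0], [639.0, 183.0], [615.0, 110.0]] (array([643.3, 115.6]), array([127.8,  52.1]), 74.6)
scene [[299, 240], [291, 246], [291, 251], [310, 273], [320, 265]] [[607.0, 65.0], [641.0, 59.0], [655.0, 70.0], [676.0, 164.0], [634.0, 172.0]] (array([642.2, 114.8]), array([115.1,  51.2]), 74.6)
```

The stone lies flat at (642.5,115), at 74.5°. I shift 47 mm along it to its middle and grip.

Emit:
arm_command --steps '[-0.012, 0, 0, 0, -0.02, 0, 0, 0, -0.015, 0, 0, 0, 0, 0, 0, 0]'

```text
clock: 22.15
position: [643.2, 116.7, -34.5]
ee_rot: [-0.603, 0.798, -0.0, 0.0]
contact_force: [0.1, 0.1, 0.1]
gripper_width: 65.8
grasp_force: 0.0
```

Emit:
arm_command --steps '[0, 0, 0, 0, 0, 0, 0, 0, 0, 0, 0, 0, 0, 0, 0, 0]' --grip 0.03

```text
clock: 22.65
position: [642.8, 114.7, -34.1]
ee_rot: [-0.602, 0.799, -0.0, 0.0]
contact_force: [0.2, 1.1, 4.8]
gripper_width: 47.8
grasp_force: 62.2
```

Emit:
arm_command --steps '[0, 0, -0.005, 0, 0, 0, -0.015, 0, 0, 0, -0.025, 0, 0, 0, -0.03, 0, 0, 0, -0.03, 0, 0, 0, -0.03, 0, 0, 0, -0.025, 0, 0, 0, -0.01, 0, 0, 0, 0, 0]'

```text
clock: 23.78
position: [642.7, 114.9, 136.1]
ee_rot: [-0.602, 0.799, -0.0, 0.001]
contact_force: [-0.4, 0.1, -1.7]
gripper_width: 47.8
grasp_force: 62.0
```

Run:
```python
from h import *
w=cv2.resize(get_image("wrist"),(400,300))
b=cv2.resize(get_image("side")[180:300,200:360],(400,300),interpolation=2)
cv2.imwrite("pics/c7.png",np.hstack([w,b])[:,:,::-1])
for n,st in [("side",(250,250)),("scene",(330,260))]:
    im=get_image(n)
    c=blob(im,(3,110,60),(15,255,255),st); print(n,cv2.approxPolyDP(c,2,True)[:,0].tolist(),rect(n,c,165))
    c=blob(im,(50,120,40),(80,255,255),(257,156) if n=="scene" else (334,185)); print(cv2.approxPolyDP(c,3,True)[:,0].tolist())
```

```text
side [[275, 205], [270, 202], [250, 225], [267, 230], [275, 220]] (array([646.5,  97.7]), array([131.8,  56.3]), 75.1)
[[318, 162], [300, 192], [300, 199], [352, 208], [365, 168]]
scene [[312, 223], [304, 231], [304, 240], [313, 249], [325, 239]] (array([641.5, 134. ]), array([72.5, 54.9]), 76.7)
[[253, 122], [218, 147], [261, 190], [295, 166], [296, 161]]
```

View pics/c7.png

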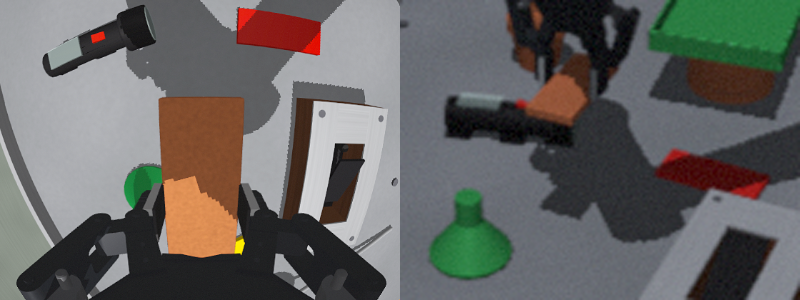

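The stone is held level at its middle (wrist view (200,180)). I'll refine the tray centre from the rim corners.

Run:
```python
from h import *
for n,c in [("side",[(318,162),(300,192),(352,201),(365,168)]),("scene",[(253,122),(218,147),(261.5,185),(296,161)])]:
    p=ray(n,c,117)[:,:2];print(np.round(p).tolist(),p.mean(0),np.linalg.norm(p-np.roll(p,1,0),axis=1))
```

```text
[[549.0, -337.0], [586.0, -125.0], [434.0, -95.0], [397.0, -317.0]] [ 491.72307929 -218.53030802] [153.54267077 215.33216478 155.46714549 224.70836869]
[[394.0, -318.0], [553.0, -335.0], [576.0, -121.0], [429.0, -96.0]] [ 488.15963511 -217.47082918] [224.43078131 160.43244363 215.18878198 148.72233918]
```

Emit:
arm_command --steps '[0.0125, 0.002, -0.01, 0, 0.0275, 0.004, 0, 0, 0.0275, 0.0042, 0, 0, 0.0275, 0.0042, 0, 0, 0.0275, 0.0042, 0, 0, 0.0275, 0.0042, 0, 0, 0.0275, 0.0042, 0, 0, 0.0275, 0.0042, 0, 0, 0.0275, 0.0042, 0, 0, 0.0275, 0.0042, 0, 0, 0.0275, 0.0042, 0, 0, 0.0275, 0.0042, 0, 0, 0.0275, 0.0042, 0, 0, 0.0125, 0.002, 0, 0, 0.005, 0.0007, 0, 0, 0, 0, 0, 0]'

```text
clock: 25.98
position: [490.8, -216.1, 145.6]
ee_rot: [-0.602, 0.799, -0.0, 0.0]
contact_force: [-0.2, -0.7, -2.1]
gripper_width: 48.0
grasp_force: 62.0
```

Run:
```python
from h import *
s=read_state();print(s["position"],s["contact_force"])
w=cv2.resize(get_image("wrist"),(400,300))
b=cv2.resize(get_image("side")[100:220,260:420],(400,300),interpolation=2)
cv2.imwrite("pics/c8.png",np.hstack([w,b])[:,:,::-1])
```

```text
[ 490.83058331 -216.10002922  145.55235943] [-0.15742096 -0.73907812 -2.05803818]
```

View pics/c8.png

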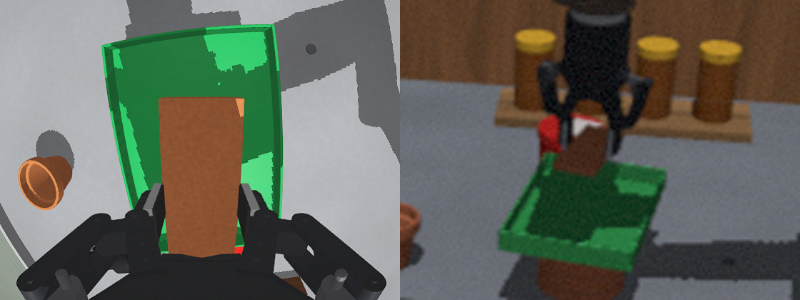

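The stone hangs centred over the tray (wrist view: tray 105–282 px across, stone 160–243). I lower it.

Emit:
arm_command --steps '[0, 0, 0.01, 0, 0, 0, 0.02, 0, 0, 0, 0.02, 0, 0, 0, 0.015, 0, 0, 0, 0.008, 0, 0, 0, 0.005, 0, 0, 0, 0.002, 0, 0, 0, 0.001, 0, 0, 0, 0, 0]'

```text
clock: 27.2
position: [491.0, -216.2, 64.8]
ee_rot: [-0.602, 0.799, -0.0, 0.0]
contact_force: [0.2, 0.7, -0.7]
gripper_width: 47.8
grasp_force: 62.0
```

Emit:
arm_command --steps '[0, 0, 0.001, 0, 0, 0, 0.001, 0, 0, 0, 0, 0, 0, 0, 0, 0]'

```text
clock: 27.7
position: [490.8, -216.1, 62.5]
ee_rot: [-0.602, 0.799, -0.0, -0.0]
contact_force: [-0.2, -0.0, -0.6]
gripper_width: 47.9
grasp_force: 62.0
```

Emit:
arm_command --steps '[0, 0, 0.001, 0, 0, 0, 0, 0, 0, 0, 0, 0]'

```text
clock: 28.08
position: [490.8, -216.1, 61.5]
ee_rot: [-0.602, 0.799, 0.0, -0.0]
contact_force: [0.4, -0.6, -1.4]
gripper_width: 48.0
grasp_force: 62.0
```

Emit:
arm_command --steps '[0, 0, 0.001, 0, 0, 0, 0, 0, 0, 0, 0, 0]'

```text
clock: 28.45
position: [490.8, -216.1, 60.5]
ee_rot: [-0.602, 0.799, 0.0, -0.0]
contact_force: [-0.4, 0.7, -1.0]
gripper_width: 47.6
grasp_force: 62.0
```

Emit:
arm_command --steps '[0, 0, 0.001, 0, 0, 0, 0, 0, 0, 0, 0, 0]'

```text
clock: 28.82
position: [490.9, -216.1, 59.9]
ee_rot: [-0.602, 0.798, -0.0, 0.0]
contact_force: [-1.2, -0.0, 2.5]
gripper_width: 47.9
grasp_force: 62.4
```

Emit:
arm_command --steps '[0, 0, 0.0005, 0, 0, 0, 0, 0, 0, 0, 0, 0]'

```text
clock: 29.2
position: [490.9, -216.2, 59.9]
ee_rot: [-0.602, 0.798, -0.0, 0.0]
contact_force: [-1.3, 1.4, 6.3]
gripper_width: 47.7
grasp_force: 62.7
```

Contact. I ease off slightly, open, and rise.

Emit:
arm_command --steps '[0, 0, -0.0007, 0, 0, 0, 0, 0]'

```text
clock: 29.45
position: [490.9, -216.2, 59.9]
ee_rot: [-0.602, 0.799, -0.0, 0.0]
contact_force: [-1.5, 1.1, 3.1]
gripper_width: 47.7
grasp_force: 62.4
```

Emit:
arm_command --steps '[0, 0, 0, 0, 0, 0, 0, 0, 0, 0, 0, 0, 0, 0, 0, 0]' --grip 0.066

```text
clock: 29.95
position: [490.8, -216.1, 59.6]
ee_rot: [-0.602, 0.799, 0.0, -0.0]
contact_force: [-0.3, -0.5, -0.4]
gripper_width: 66.2
grasp_force: 0.0
```

Emit:
arm_command --steps '[0, 0, -0.003, 0, 0, 0, -0.01, 0, 0, 0, -0.02, 0, 0, 0, -0.03, 0, 0, 0, -0.04, 0, 0, 0, -0.04, 0, 0, 0, -0.03, 0, -0.03, 0, 0, 0, -0.04, 0, 0, 0, -0.04, 0, 0, 0, -0.04, 0, 0, 0, -0.04, 0, 0, 0, -0.03, 0, 0, 0, 0, 0, 0, 0, 0, 0, 0, 0]'

```text
clock: 31.82
position: [551.1, -5.0, 233.1]
ee_rot: [-0.602, 0.799, -0.0, 0.0]
contact_force: [0.0, -0.1, 0.5]
gripper_width: 66.1
grasp_force: 0.0
```

Run:
```python
from h import *
for n,st,tr in [("side",(334,185),(334,185)),("scene",(257,156),(257,156))]:
    im=get_image(n)
    c=blob(im,(3,110,40),(15,255,255),st); print(n,rect(n,c,104),cv2.boundingRect(c))
    c=blob(im,(50,120,40),(80,255,255),tr); print(cv2.approxPolyDP(c,3,True)[:,0].tolist())
print(read_state()["contact_force"])
```

```text
side (array([ 492.6, -211.7]), array([129.2,  52.9]), 75.5) (320, 175, 27, 21)
[[319, 161], [300, 192], [300, 199], [351, 208], [365, 168], [327, 162], [322, 166]]
scene (array([ 490.9, -216.3]), array([118.2,  48.5]), 74.5) (242, 142, 30, 29)
[[251, 123], [218, 147], [260, 190], [282, 174], [275, 157], [284, 150]]
[ 0.33808172 -0.14589129 -0.28195625]
```

The stone lies flat at (491,-215), within a few mm of the tray centre. The tray's rim corners have not moved.

```bash
python3 -c "
from bench import *
print(job_done())"
```

```text
the job is handed in; nothing more can be done
None
```

The whetstone was tipped by its sinking +y end, taken by the raised end, set down once on bare shelf to re-grip it at its middle, and released flat within a few mm of the tray's centre; the tray had not visibly moved, and the job was handed in at about 32 s (no verdict was returned).

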